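Set the tilting plate to 20 degrees on its gauge stack

TASK

Set the tilting plate to 20 degrees: stand the red gauge stack upright under the raised plate, with its long side squarely against the yellow-marked edge of the base and centred on the mark. Then tip the plate down gently until its roller rests on the stack, and let go. Leave everything else where it stands.

Things in the scene. Friction and masses are not known exactly. Their poses are not given: they have to be found in the camera images.
- tilt_base: Fixed heavy steel base of the tilting plate. Origin on the counter below the middle of the hinge line; x runs along the hinge line, which lies 26 mm up; z up. The slab (150 mm along x, 16 mm high) spans y = +37 mm to the upright stop edge at y = -118 mm. Hinge posts 36 mm high at x = -85 and +85 mm.
- stop_mid (a point): Middle of the base's stop edge, at counter height: the centre of the 70 mm yellow mark. Axes as the base's. The red stack belongs here, on the bare counter, its long side along x and touching the edge: its centre is then 22.5 mm off, towards -y (y = -140.5 mm in the base's frame).
- tilt_plate (a joint): Plate angle: 0 flat, pi/2 upright; starts raised at 1.15 to 1.4 rad, wanted 0.349 (20 degrees). The hinge is stiff (0.45 N m): above about 45 degrees the plate stays where it is left, and 2 to 5 N near its free edge moves it; below about 35 degrees it sinks slowly by its own weight (0.7 kg) until the roller meets something.
- plate_edge (a point): Middle of the aluminium plate's free edge, on its upper face. The plate is 150 mm wide along the base's x, 12 mm thick, the edge 180 mm from the hinge line; flat, it spans 4 to 16 mm above the hinge line. It rises from the hinge towards the base's -y side; raised, its upper face looks to the base's +y.
- roller: Steel roller, 20 mm diameter, 120 mm long, turning stiffly under the plate, parallel to the hinge line. Origin: its middle, 150 mm from the hinge line, at the hinge line's level when the plate is flat (its underside is then 16 mm above the counter). x runs along the roller.
- red_stack: Red gauge stack, one rigid block 60 mm (its x) by 45 mm (its y) and 67 mm high, about 0.5 kg, loose on the counter. Origin: centre of the underside; z up. Under the roller it sets the plate to 20 degrees.
- blue_stack: Blue gauge stack (for 10 degrees), 60 x 45 mm and 42 mm high; not wanted, leave it. Origin: centre of the underside.
- yellow_stack: Yellow gauge stack (for 30 degrees), 60 x 45 mm and 91 mm high; not wanted, leave it. Origin: centre of the underside.
- jar: Closed glass jar with a white cap, 60 mm diameter, 60 mm high; leave it. Origin: centre of the underside.
- screwdriver: Screwdriver lying on the counter; leave it.
Not all that is in view belongs to the job. Of the things like the red_stack, leave any that is purple; of the rest the larger one is meant.

How it is judged:
On the way:
1. the red stack stands home against the stop edge while the plate is still raised (above 45 degrees) (x of red_stack in the frame of tilt_base between -0.02 and 0.02 m and y of red_stack in the frame of tilt_base between -0.149 and -0.134 m and angle between the x axis of red_stack and the x axis of tilt_base, either way round below 0.2 rad and angle between red_stack's own z axis and vertical below 0.05 rad and height (world z) of red_stack below 0.005 m and value of joint tilt_plate above 0.785 rad), for 0.2 s.
At the end, for the whole second after the job is handed in: Red stack upright on the counter at the stop edge (centre 134 to 149 mm from the hinge line), centred within 20 mm, square within 0.2 rad; roller resting on it (over 0.2 N), plate at 0.325 to 0.373 rad; all at rest, nothing else moved by over 30 mm (x of red_stack in the frame of tilt_base between -0.02 and 0.02 m and y of red_stack in the frame of tilt_base between -0.149 and -0.134 m and angle between the x axis of red_stack and the x axis of tilt_base, either way round below 0.2 rad and angle between red_stack's own z axis and vertical below 0.05 rad and height (world z) of red_stack below 0.005 m and value of joint tilt_plate between 0.325 and 0.373 rad and contact force between roller and red_stack above 0.2 N and linear speed of red_stack below 0.01 m/s and velocity of joint tilt_plate between -0.03 and 0.03 rad/s and distance of each of blue_stack, yellow_stack, jar, screwdriver from where it was at the start of the episode below 0.03 m); the robot touches nothing.
It fails at once if the plate is slammed down (faster than 2 rad/s) (velocity of joint tilt_plate below -2 rad/s).
It fails at once if another thing is pushed away or knocked over (moved 30 mm) (distance of any of blue_stack, yellow_stack, jar, screwdriver from where it was at the start of the episode above 0.03 m).
It also fails if it takes over 61 s, if anything falls off the work surface, if the arm or the gripper's body presses on something with over 40 N, if the wrist force passes 120 N, or if a joint passes its speed limit or range.

ROBOT

A 6-joint arm with a two-finger parallel gripper is mounted at the origin on the work surface. World frame = base frame: x ahead of the robot, y to its left, z up, the work surface at z = 0. Lengths are in m, angles in rad, forces in N, time in s.
With the tool pointing down it reaches from about 0.35 to 0.775 m from the base axis. Payload 5.5 kg.
Tool frame: the origin (TCP) lies between the finger pads; the fingertips stand 19 mm ahead of it and the grasp point (between the pads) is the TCP; z points along the fingers, y is the direction in which the jaws open and shut (so a half turn about z gives the same grasp; the last joint's range is limited). The gripper opens to 85 mm and grips with 20 to 120 N. Pads are 22 mm wide; open, the fingers measure 114 mm over their backs; the gripper's body (76 mm by 85 mm) begins 54 mm behind the grasp point. The pads swing forward as they close: fully open they stand 13 mm farther back than shut.
Start: joints at [0.975, 0.313, 0.046, 1.304, 0, 1.431], TCP at [0.253, 0.516, 0.23] pointing down, gripper open.
Joint ranges: [-2.76, 2.76], [-0.86, 1.69], [-1.03, 1.26], [-2.2, 2.34], [-1.47, 1.5], [-3.14, 3.14]. Speed limits (rad/s): [2.57, 2.57, 3.14, 3.14, 3.14, 3.14].

INTERFACE

Orientations are given as a 3x3 rotation matrix whose columns are the frame's x, y, z axes.
In Python, from cell import sense, grab_frame, camera_params, finish_job gives the robot as it stands. The module is installed in compiled form; this text tells all that it offers.
- The arm moves only by the tool apply_moves, never from a script. Its argument "commands" is a list that holds one entry, the list of rows, each a list of 7 numbers: the turn, a rotation vector about the tool's x, y, z in degrees, then the shift along the tool's x, y, z in m, then the opening, from 0 (shut) to 1 (fully open). In form: [[[ax, ay, az, x, y, z, fingers], ...]]. A call has 1 to 20 rows; each row is the pose to reach, as a shift and turn from the pose measured when the call began, along the tool's axes at that moment; what a row does not reach only later rows make up. A row lasts 1/10 s, in which the tool goes at most 50 mm and 8.59 degrees, less where a joint would pass 70% of its speed; a pose out of reach is approached as far as the arm can. A call with a gripper value outside its range is refused whole. The fingers move at their own pace and stop on an object; "newtons" is the grip in N (left out, the last holds). Time passes only in rows, so rows that repeat a pose let the fingers close. It gives the time, the measured TCP pose, the force and the opening at its end, in the units of the state.
- sense(): the state, without advancing time (a new reading comes with each control period).
- grab_frame(name): name is "side" or "top" or "wrist"; returns the picture (384x512x3 uint8, red, green, blue); there is no depth.
- camera_params(name): a dict with "fx", "fy", "cx", "cy" (pixels), "k1" (the pictures are not rectified: a ray, as slopes to the right and down, at radius r is drawn at 1 + k1 r^2 times it, then the intrinsics apply), "R" (3x3) and "t" (3): a world point X has camera coordinates R X + t. Camera axes: x right, y down, z forward; pixel columns grow to the right and rows downward; lengths in m; the calibration is good to about 2 mm. A picture is of the moment at which its call begins: read the wrist's pose just before it. camera_params takes no time and is no camera call; for the wrist camera it gives the pose at the moment of the call.
- finish_job(): hands the job in, once; it reports no verdict.
The state is a dict: "time": time; "joint_positions": joint angles; "joint_velocities": joint speeds; "effort": joint torques, N m; "eef_pos": TCP position; "tcp_rot": TCP orientation; "ft_force": force on the tool from outside, world axes, zero at the start; "moment": the same for the moment, N m; "opening": opening from 0.0 (shut) to 1.0 (fully open).
Only numpy, scipy, OpenCV 4.12 (cv2) and the standard library are available. Lean on these libraries where they do the work, as an engineer would, in place of code of your own. Each camera call takes 0.05 s, during which the arm holds its last target.

## Working session

There is one attempt and no reset: what is moved stays moved. The work goes in short steps, Python scripts to look and compute and a tool call to move; the robot and the scene stay as the last step left them, time stands still between calls to the robot, and variables do not carry over. Pictures are saved under pics/ and viewed, and the job is handed in when it is done.

Besides the shell and the picture viewer there is one more tool, called as a command line: name --argument value ..., lists and objects as JSON in quotes. apply_moves: Moves the arm, as the interface text tells. Its arguments: {"type":"object","properties":{"commands":{"type":"array","items":{"type":"array","items":{"type":"array","items":{"type":"number"}}}},"newtons":{"type":"number"}},"required":["commands"]}

```bash
mkdir -p pics
python3 - <<'E'
from cell import *
import cv2
s=sense();print(s)
for n in ("side","top","wrist"):
    p=camera_params(n);print(n,p)
    f=grab_frame(n);cv2.imwrite(f'pics/a_{n}.png',cv2.resize(f[:,:,::-1],(800,600),interpolation=cv2.INTER_CUBIC))
    cv2.imwrite(f'pics/raw_{n}.png',f[:,:,::-1])
E
```

```text
{'time': 0.0, 'joint_positions': array([ 9.75418972e-01,  3.13995415e-01,  4.49769388e-02,  1.30357226e+00,
       -1.54440358e-05,  1.43120377e+00]), 'joint_velocities': array([-0.00087283,  0.0019073 , -0.00048123, -0.00180716,  0.00011567,
        0.00047989]), 'effort': array([-1.15726001e-03, -4.80628967e+01,  2.98533922e+01,  1.94303063e-02,
       -1.44494816e-04,  8.66258404e-06]), 'eef_pos': array([0.25282033, 0.51587676, 0.22911086]), 'tcp_rot': array([[-8.97915754e-01,  4.40166232e-01, -9.93555439e-04],
       [ 4.40167291e-01,  8.97914541e-01, -1.49431806e-03],
       [ 2.34379527e-04, -1.77910233e-03, -9.99998390e-01]]), 'ft_force': array([ 0.07824491,  0.49640579, -0.41209664]), 'moment': array([-0.00184337, -0.00443484,  0.03634496]), 'opening': 1.0015710759497418}
side {'fx': 423.2659564859424, 'fy': 423.2659564859424, 'cx': 250.34481576092017, 'cy': 190.2655230223266, 'k1': -0.15400656995920176, 'R': array([[ 0.97026936, -0.24124766,  0.01941481],
       [-0.11628329, -0.53502028, -0.83679836],
       [ 0.21226296,  0.80966219, -0.54716686]]), 't': array([-0.62925457,  0.09529443,  0.8342255 ])}
top {'fx': 403.7340152008971, 'fy': 403.7340152008971, 'cx': 254.20356303303478, 'cy': 182.52909532312958, 'k1': -0.0296400189275384, 'R': array([[-0.18258957, -0.98318673, -0.0022153 ],
       [-0.96077523,  0.17890495, -0.21190556],
       [ 0.20873907, -0.03656334, -0.97728764]]), 't': array([0.03470233, 0.61890239, 0.70610985])}
wrist {'fx': 280.0901070785731, 'fy': 280.0901070785731, 'cx': 256.79990676712725, 'cy': 187.4745452340915, 'k1': -0.05428533470844564, 'R': array([[ 0.43937042,  0.89830385, -0.00195744],
       [ 0.86060431, -0.42030451,  0.28758362],
       [ 0.25751475, -0.12804032, -0.95775353]]), 't': array([-0.57270271, -0.03753891,  0.3793058 ])}
```

View pics/a_side.png

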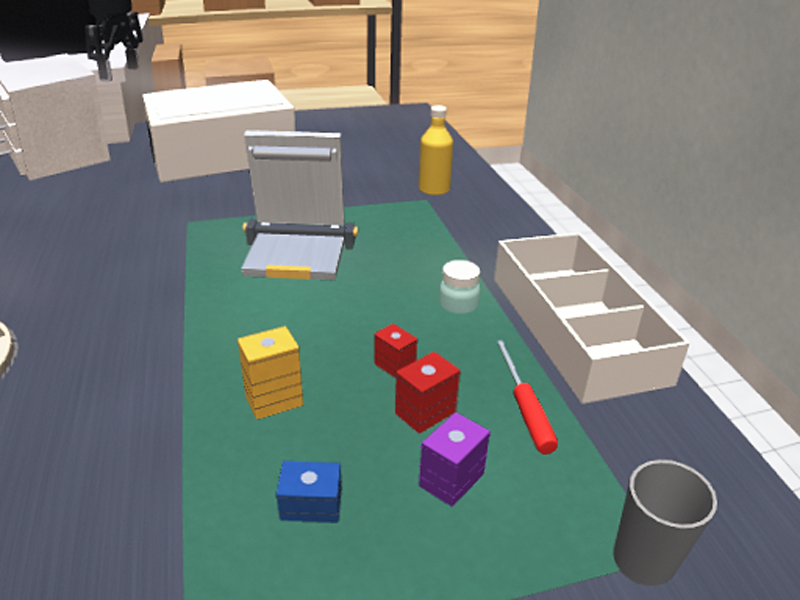

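View pics/a_top.png

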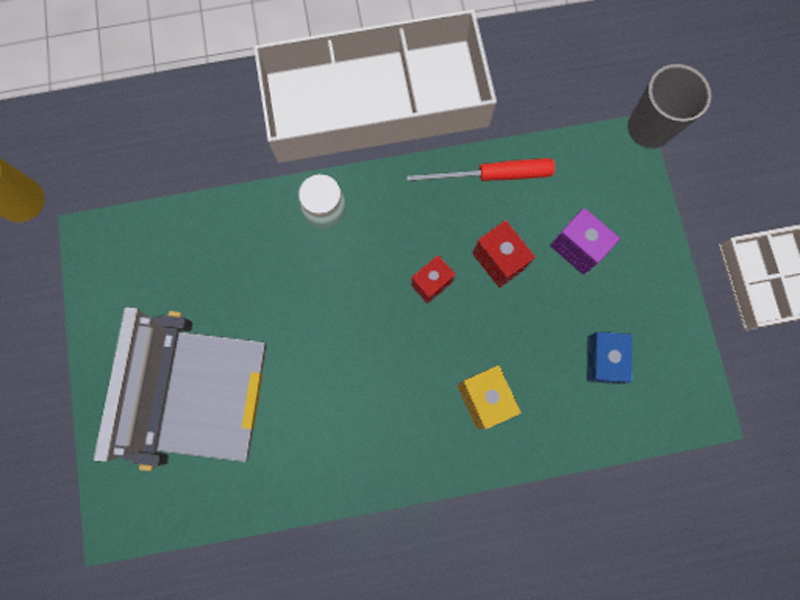

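View pics/a_wrist.png

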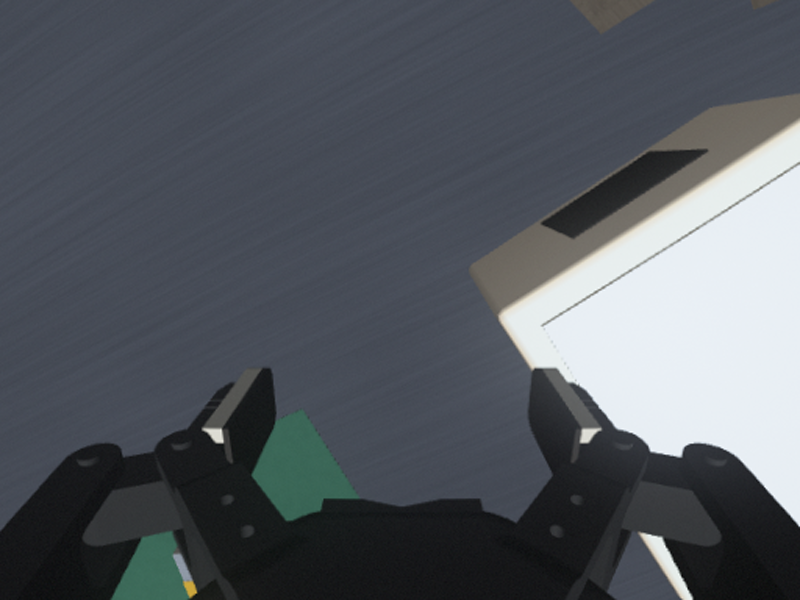

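Run:
```python
import cv2
t=cv2.imread('pics/raw_top.png');s=cv2.imread('pics/raw_side.png')
def crop(im,x0,y0,w,h,k,n): cv2.imwrite(n,cv2.resize(im[y0:y0+h,x0:x0+w],None,fx=k,fy=k,interpolation=cv2.INTER_CUBIC))
crop(t,255,130,150,100,5,'pics/c1.png')
crop(t,50,185,135,120,5,'pics/c2.png')
crop(s,230,195,100,90,6,'pics/c3.png')
crop(s,145,75,95,110,5,'pics/c4.png')
```

```text
(no output)
```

View pics/c1.png

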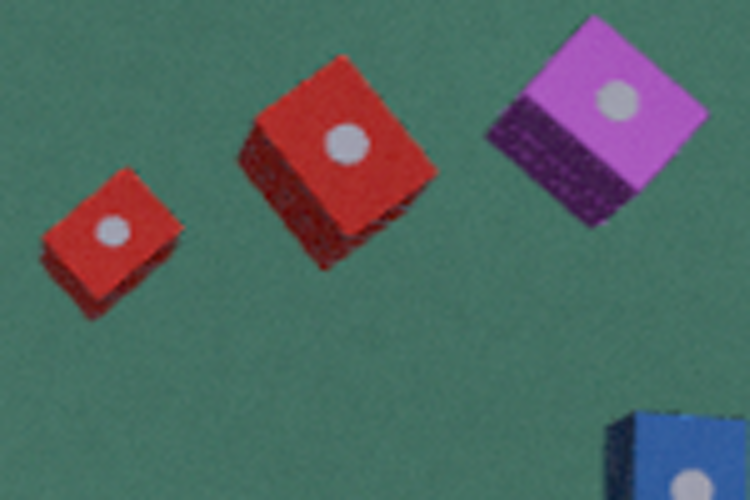

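View pics/c2.png

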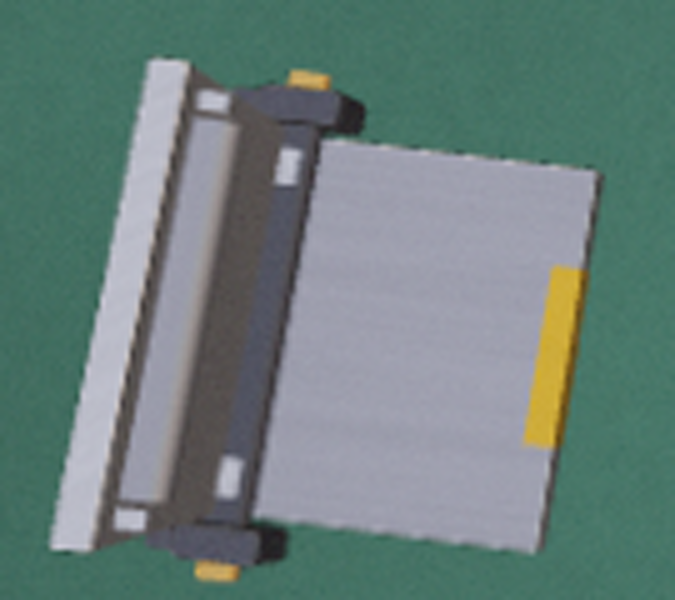

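View pics/c3.png

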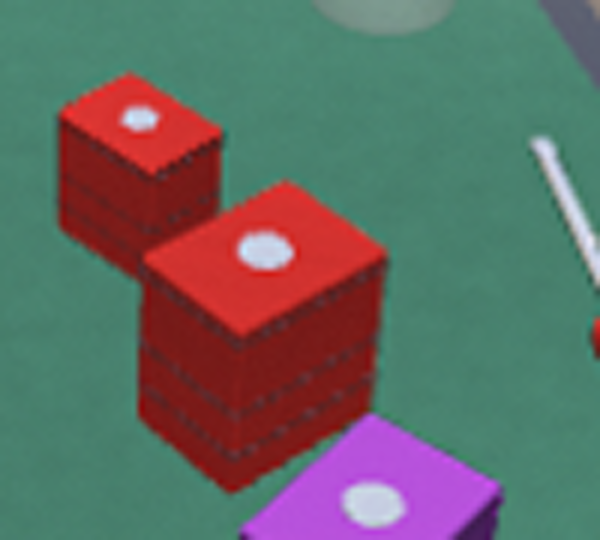

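View pics/c4.png

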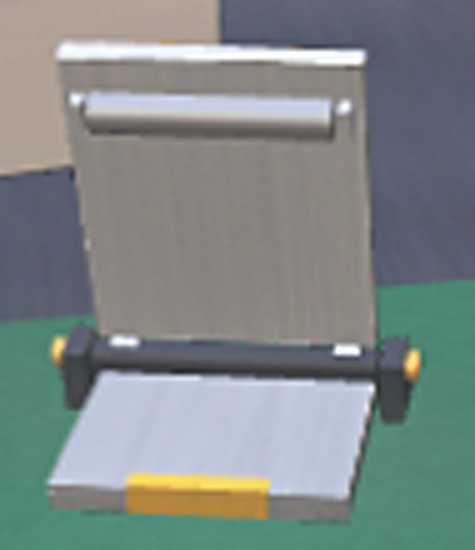

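```bash
cat > h.py <<'E'
import numpy as np, cv2
from cell import *
def und(p,px):
    K=np.array([[p['fx'],0,p['cx']],[0,p['fy'],p['cy']],[0,0,1.]])
    return cv2.undistortPoints(np.array(px,float).reshape(-1,1,2),K,np.array([p['k1'],0,0,0,0.]))[:,0]
def toz(cam,px,z):
    p=cam if isinstance(cam,dict) else camera_params(cam)
    u=und(p,px);R=np.array(p['R']);t=np.array(p['t'])
    c=-R.T@t; d=np.c_[u,np.ones(len(u))]@R
    return c+d*((z-c[2])/d[:,2])[:,None]
def proj(cam,X):
    p=cam if isinstance(cam,dict) else camera_params(cam)
    X=np.atleast_2d(X)@np.array(p['R']).T+np.array(p['t']); s=X[:,:2]/X[:,2:]
    r2=(s**2).sum(1,keepdims=True); s=s*(1+p['k1']*r2)
    return s*[p['fx'],p['fy']]+[p['cx'],p['cy']]
def cr(pts,o,k): return (np.array(pts,float)+.5)/k-.5+np.array(o)
E
python3 - <<'E'
from h import *
np.set_printoptions(precision=4,suppress=True)
for n,P in (('top',cr([(343,55),(437,172),(350,237),(257,122)],(255,130),5)),('side',cr([(287,182),(387,258),(242,337),(142,258)],(230,195),6))):
    X=toz(n,P,.067);print(n,X[:,:2],X.mean(0),np.linalg.norm(np.roll(X,-1,0)-X,axis=1))
    for i in range(4):
        d=(np.roll(X,-1,0)-X)[i];print(np.degrees(np.arctan2(d[1],d[0])))
for n,P in (('top',cr([(600,175),(537,550),(587,267),(558,447),(320,138),(248,517)],(50,185),5)),('side',cr([(350,497),(50,487),(269,492),(127,489),(375,385),(95,372)],(145,75),5))):
    X=toz(n,P,.016);print(n,X[:,:2])
    d=X[0]-X[1];print('edge len',np.linalg.norm(d),np.degrees(np.arctan2(d[1],d[0])),(X[0]+X[1])/2,(X[2]+X[3])/2)
print('purple',toz('top',cr([(594,15),(708,115),(637,190),(523,95)],(255,130),5),.067))
print('small',toz('top',cr([(127,168),(182,230),(97,297),(42,240)],(255,130),5),.04))
print('jar',toz('top',np.array([[320,195]])*.64,.06),'yel',toz('top',np.array([[490,397]])*.64,.091))
print('scr',toz('top',np.array([[408,178],[553,168]])*.64,.01))
# hinge
print('plate top',toz('top',cr([(150,60),(188,60),(52,548),(95,550)],(50,185),5),.19))
E
```

```text
top [[ 0.6725 -0.2271]
 [ 0.6196 -0.2525]
 [ 0.6006 -0.2138]
 [ 0.652  -0.1883]] [ 0.6362 -0.2204  0.067 ] [0.0587 0.0432 0.0574 0.0439]
-154.3272450078163
116.12624279321841
26.39599771881381
-62.16438156919957
side [[ 0.6521 -0.1885]
 [ 0.6704 -0.2304]
 [ 0.6184 -0.2548]
 [ 0.5993 -0.2142]] [ 0.635 -0.222  0.067] [0.0458 0.0575 0.0448 0.0587]
-66.32016255921474
-154.89204715745873
115.28779801953446
25.99528265647161
top [[0.5818 0.0997]
 [0.442  0.1443]
 [0.5464 0.11  ]
 [0.4792 0.1309]
 [0.6173 0.2092]
 [0.4744 0.2538]]
edge len 0.1467969536504003 -17.681175530812908 [0.5119 0.122  0.016 ] [0.5128 0.1205 0.016 ]
side [[0.5834 0.1004]
 [0.4404 0.1414]
 [0.5454 0.1135]
 [0.4775 0.1313]
 [0.6163 0.2121]
 [0.4709 0.2593]]
edge len 0.1487030814050584 -16.004267940838954 [0.5119 0.1209 0.016 ] [0.5115 0.1224 0.016 ]
purple [[ 0.6706 -0.3281  0.067 ]
 [ 0.6227 -0.362   0.067 ]
 [ 0.5985 -0.3271  0.067 ]
 [ 0.6438 -0.2927  0.067 ]]
small [[ 0.6499 -0.138   0.04  ]
 [ 0.6209 -0.1545  0.04  ]
 [ 0.6005 -0.116   0.04  ]
 [ 0.6271 -0.099   0.04  ]]
jar [[ 0.75   -0.0039  0.06  ]] yel [[ 0.4617 -0.1585  0.091 ]]
scr [[ 0.7716 -0.1231  0.01  ]
 [ 0.7497 -0.3218  0.01  ]]
plate top [[0.6169 0.2042 0.19  ]
 [0.6146 0.1921 0.19  ]
 [0.4713 0.2484 0.19  ]
 [0.4684 0.2354 0.19  ]]
```

```bash
cat >> h.py <<'E'
from scipy.spatial.transform import Rotation as Ro
def go(pos,yaw,down=True):
    """shift/turn in tool axes to reach TCP pos with tool y at world yaw (deg), z down"""
    s=sense();R=np.array(s['tcp_rot']);p=np.array(s['eef_pos'])
    a=np.radians(yaw);y=np.array([np.cos(a),np.sin(a),0]);z=np.array([0,0,-1.]);x=np.cross(y,z)
    D=R.T@np.c_[x,y,z]
    r=Ro.from_matrix(D).as_rotvec(degrees=True)
    print('turn',np.round(r,2),'shift',np.round(R.T@(np.array(pos)-p),4),'now',np.round(p,4),'F',np.round(s['ft_force'],1),'t',round(s['time'],2),'op',round(s['opening'],3))
E
python3 - <<'E'
from h import *
go((.253,.516,.30),63.9)
go((.5,.04,.30),40)
go((.6356,-.2212,.13),25.7)
E
```

```text
turn [-0.08 -0.01 -0.01] shift [-0.0001 -0.     -0.0707] now [0.2529 0.516  0.2293] F [-0.3 -0.3 -0.1] t 0.15 op 0.999
turn [-0.08  0.   23.89] shift [-0.4314 -0.3187 -0.0703] now [0.2529 0.516  0.2293] F [-0.3 -0.3 -0.1] t 0.15 op 0.999
turn [-8.000e-02  1.000e-02  3.819e+01] shift [-0.6681 -0.4933  0.0998] now [0.2529 0.516  0.2293] F [-0.3 -0.3 -0.1] t 0.15 op 0.999
```

apply_moves --commands '[[[0, 0, 0, 0, 0, -0.05, 1], [0, 0, 0, 0, 0, -0.07, 1], [0, 0, 38.2, -0.43, -0.319, -0.07, 1], [0, 0, 38.2, -0.43, -0.319, -0.07, 1], [0, 0, 38.2, -0.43, -0.319, -0.07, 1], [0, 0, 38.2, -0.43, -0.319, -0.07, 1], [0, 0, 38.2, -0.43, -0.319, -0.07, 1], [0, 0, 38.2, -0.43, -0.319, -0.07, 1], [0, 0, 38.2, -0.43, -0.319, -0.07, 1], [0, 0, 38.2, -0.43, -0.319, -0.07, 1], [0, 0, 38.2, -0.43, -0.319, -0.07, 1], [0, 0, 38.2, -0.43, -0.319, -0.07, 1], [0, 0, 38.2, -0.668, -0.493, 0.05, 1], [0, 0, 38.2, -0.668, -0.493, 0.05, 1], [0, 0, 38.2, -0.668, -0.493, 0.05, 1], [0, 0, 38.2, -0.668, -0.493, 0.05, 1], [0, 0, 38.2, -0.668, -0.493, 0.05, 1], [0, 0, 38.2, -0.668, -0.493, 0.05, 1], [0, 0, 38.2, -0.668, -0.493, 0.05, 1], [0, 0, 38.2, -0.668, -0.493, 0.05, 1]]]'

```text
time: 2.15
eef_pos: [0.6357, -0.2257, 0.174]
tcp_rot: [[-0.429, 0.903, -0.006], [0.903, 0.429, 0.0], [0.003, -0.005, -1.0]]
ft_force: [-0.2, 0.6, -0.4]
opening: 1.002
```

Run:
```python
from h import *
p=camera_params('wrist')
f=grab_frame('wrist');cv2.imwrite('pics/w1.png',cv2.resize(f[:,:,::-1],(800,600),interpolation=cv2.INTER_CUBIC))
go((.6356,-.2212,.18),25.7)
go((.6356,-.2212,.035),25.7)
a=np.radians(25.7);u=np.array([np.cos(a),np.sin(a)]);v=np.array([-u[1],u[0]])
c=np.array([.6356,-.2212])
print(proj(p,[[*(c+i*.03*u+j*.0225*v),.067] for i,j in((1,1),(1,-1),(-1,-1),(-1,1))])/.64)
```

```text
turn [-0.26 -0.19 -0.23] shift [ 0.0017  0.0014 -0.0043] now [ 0.635  -0.2233  0.1757] F [ 0.3 -0.4 -0.6] t 2.2 op 1.004
turn [-0.26 -0.19 -0.23] shift [0.0012 0.0021 0.1407] now [ 0.635  -0.2233  0.1757] F [ 0.3 -0.4 -0.6] t 2.2 op 1.004
[[459.27194313 244.82893341]
 [456.84168244 317.94883196]
 [358.36076095 318.19189416]
 [355.85850559 245.17340624]]
```

View pics/w1.png

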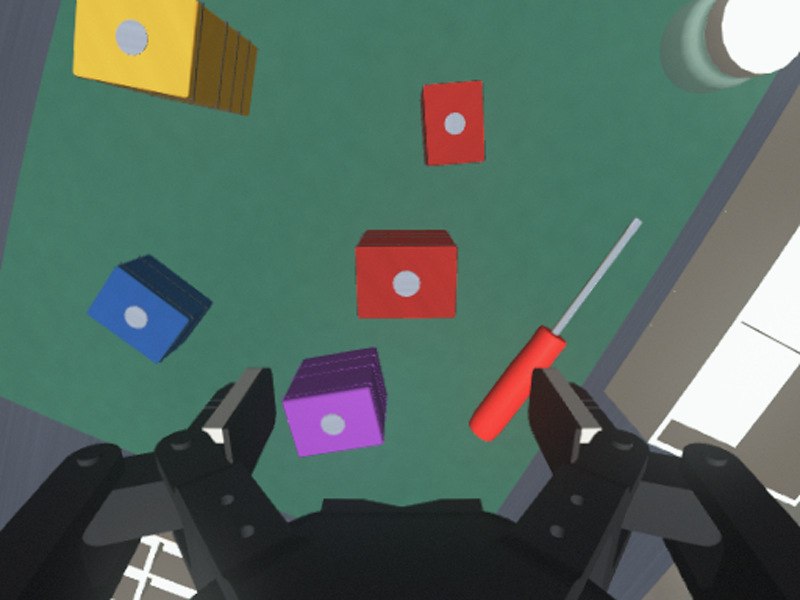

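apply_moves --commands '[[[0, 0, 0, 0.001, 0.002, 0.02, 1], [0, 0, 0, 0.001, 0.002, 0.05, 1], [0, 0, 0, 0.001, 0.002, 0.08, 1], [0, 0, 0, 0.001, 0.002, 0.11, 1], [0, 0, 0, 0.001, 0.002, 0.138, 1], [0, 0, 0, 0.001, 0.002, 0.138, 1], [0, 0, 0, 0.001, 0.002, 0.138, 0.5], [0, 0, 0, 0.001, 0.002, 0.138, 0.5], [0, 0, 0, 0.001, 0.002, 0.138, 0.5], [0, 0, 0, 0.001, 0.002, 0.138, 0.5], [0, 0, 0, 0.001, 0.002, 0.138, 0.5], [0, 0, 0, 0.001, 0.002, 0.138, 0.5], [0, 0, 0, 0.001, 0.002, 0.138, 0.5]]]' --newtons 40

```text
time: 3.5
eef_pos: [0.6369, -0.2219, 0.0404]
tcp_rot: [[-0.43, 0.903, -0.002], [0.903, 0.43, -0.0], [0.001, -0.002, -1.0]]
ft_force: [-2.1, 1.8, 6.4]
opening: 0.696
```

Run:
```python
from h import *
f=grab_frame('wrist');cv2.imwrite('pics/w2.png',cv2.resize(f[:,:,::-1],(800,600),interpolation=cv2.INTER_CUBIC))
by=np.array([.292,.956]);sm=np.array([.512,.1215])
for d in (.045,.0225): print(d,sm-d*by)
go((.6356,-.2212,.17),25.7)
go((*(sm-.045*by),.17),-17)
```

```text
0.045 [0.49886 0.07848]
0.0225 [0.50543 0.09999]
turn [-0.11 -0.04 -0.23] shift [ 0.0012 -0.0011 -0.1296] now [ 0.6369 -0.2218  0.0404] F [-1.9  0.6  6. ] t 3.55 op 0.695
turn [-0.13  0.   42.47] shift [ 0.3306  0.0043 -0.1294] now [ 0.6369 -0.2218  0.0404] F [-1.9  0.6  6. ] t 3.55 op 0.695
```

View pics/w2.png

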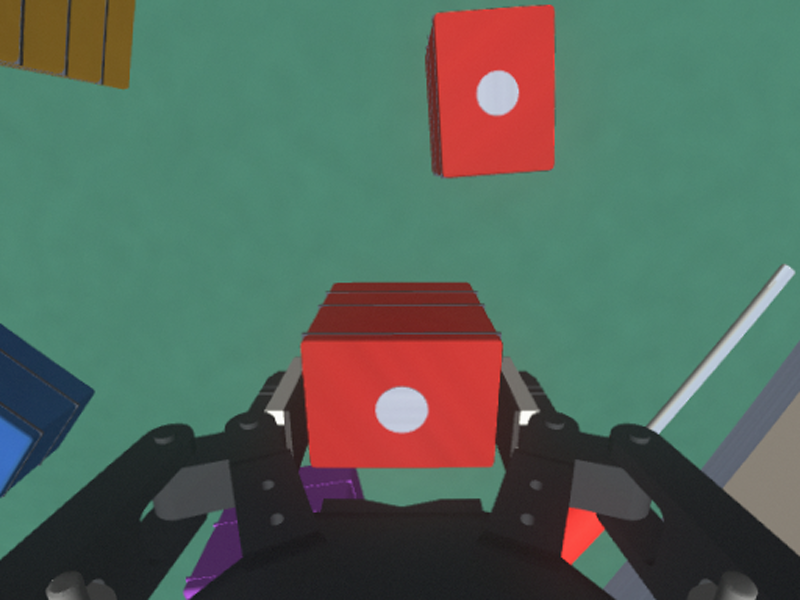

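apply_moves --commands '[[[0, 0, 0, 0, 0, -0.03, 0.5], [0, 0, 0, 0, 0, -0.06, 0.5], [0, 0, 0, 0, 0, -0.1, 0.5], [0, 0, 0, 0, 0, -0.125, 0.5], [0, 0, 6, 0.04, 0.0, -0.13, 0.5], [0, 0, 12, 0.08, 0.001, -0.13, 0.5], [0, 0, 18, 0.12, 0.002, -0.13, 0.5], [0, 0, 24, 0.16, 0.003, -0.13, 0.5], [0, 0, 30, 0.2, 0.003, -0.13, 0.5], [0, 0, 36, 0.24, 0.004, -0.13, 0.5], [0, 0, 42, 0.28, 0.004, -0.13, 0.5], [0, 0, 42.5, 0.31, 0.004, -0.13, 0.5], [0, 0, 42.5, 0.33, 0.004, -0.13, 0.5], [0, 0, 42.5, 0.33, 0.004, -0.13, 0.5], [0, 0, 42.5, 0.33, 0.004, -0.13, 0.5]]]'

```text
time: 5.05
eef_pos: [0.4986, 0.0781, 0.1707]
tcp_rot: [[0.292, 0.957, -0.002], [0.957, -0.292, -0.001], [-0.001, -0.002, -1.0]]
ft_force: [0.4, 0.1, -5.5]
opening: 0.691
```

Run:
```python
from h import *
f=grab_frame('top');cv2.imwrite('pics/t2.png',cv2.resize(f[150:330,20:260,::-1],None,fx=3.3,fy=3.3,interpolation=cv2.INTER_CUBIC))
f=grab_frame('wrist');cv2.imwrite('pics/w3.png',cv2.resize(f[:,:,::-1],(800,600),interpolation=cv2.INTER_CUBIC))
by=np.array([.292,.956]);sm=np.array([.512,.1215])
go((*(sm-.045*by),.045),-17)
```

```text
turn [-0.09  0.06 -0.06] shift [ 0.0012 -0.0005  0.1257] now [0.4992 0.0772 0.1707] F [ 0.6  0.4 -5.7] t 5.15 op 0.693
```

View pics/t2.png

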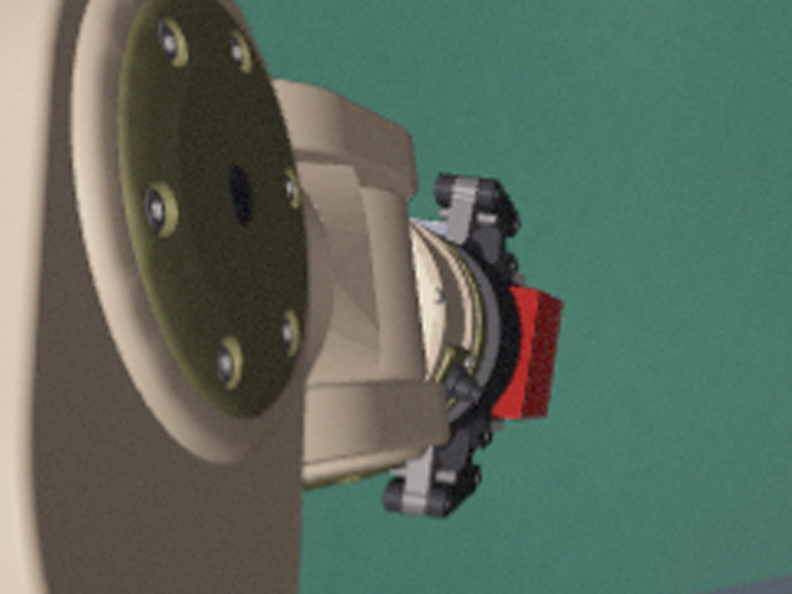

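View pics/w3.png

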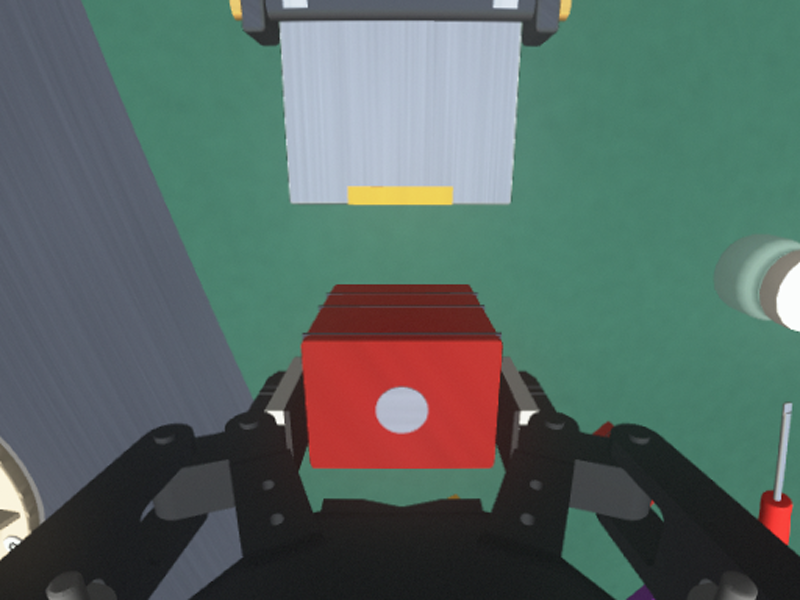

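Run:
```python
from h import *
print(toz('wrist',np.array([[347,204.5],[453,204.5],[290,203.5],[512,203.5]])*.64,.016))
f=grab_frame('side');cv2.imwrite('pics/s2.png',cv2.resize(f[50:240,100:330,::-1],None,fx=3.3,fy=3.3,interpolation=cv2.INTER_CUBIC))
go((.4989,.0785,.0425),-17)
```

```text
[[0.47650045 0.13040969 0.016     ]
 [0.54473271 0.10954672 0.016     ]
 [0.43988533 0.14246816 0.016     ]
 [0.58307254 0.09869373 0.016     ]]
turn [-0.1   0.05 -0.09] shift [ 0.0013 -0.0005  0.1281] now [0.4993 0.0771 0.1706] F [-0.4  0.3 -4.9] t 5.2 op 0.696
```

View pics/s2.png

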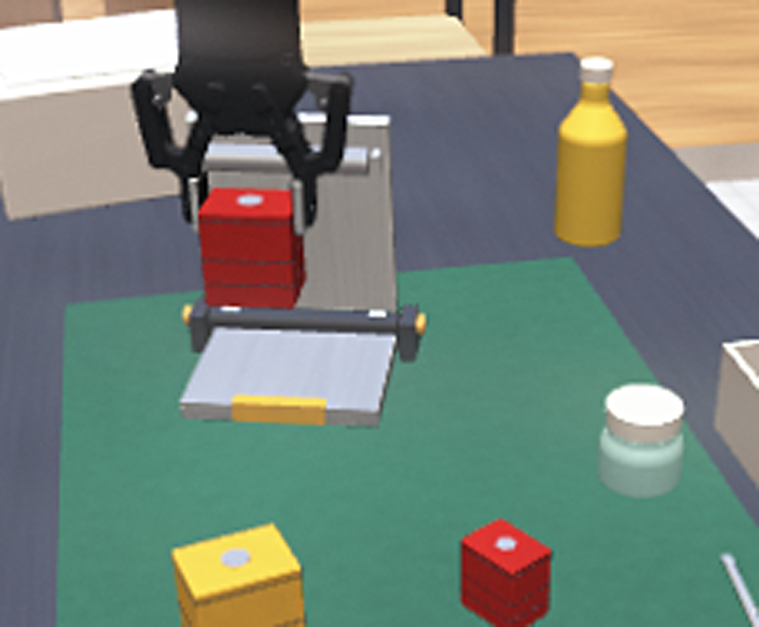

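apply_moves --commands '[[[0, 0, 0, 0.001, 0, 0.03, 0.5], [0, 0, 0, 0.001, 0, 0.06, 0.5], [0, 0, 0, 0.001, 0, 0.09, 0.5], [0, 0, 0, 0.001, 0, 0.115, 0.5], [0, 0, 0, 0.001, 0, 0.127, 0.5], [0, 0, 0, 0.006, 0, 0.127, 0.5], [0, 0, 0, 0.011, 0, 0.127, 0.5], [0, 0, 0, 0.016, 0, 0.127, 0.5], [0, 0, 0, 0.018, 0, 0.127, 0.5], [0, 0, 0, 0.018, 0, 0.128, 0.5], [0, 0, 0, 0.018, 0, 0.128, 0.5]]]'

```text
time: 6.3
eef_pos: [0.5044, 0.0944, 0.0428]
tcp_rot: [[0.293, 0.956, -0.002], [0.956, -0.293, -0.0], [-0.001, -0.001, -1.0]]
ft_force: [-0.2, -0.1, -5.0]
opening: 0.695
```

Run:
```python
from h import *
f=grab_frame('wrist');cv2.imwrite('pics/w4.png',cv2.resize(f[:,:,::-1],(800,600),interpolation=cv2.INTER_CUBIC))
go((.505,.1,.0405),-17)
```

```text
turn [-0.09  0.06 -0.07] shift [ 0.0057 -0.001   0.0022] now [0.5043 0.0943 0.0427] F [-0.8  0.5 -5.4] t 6.35 op 0.693
```

View pics/w4.png

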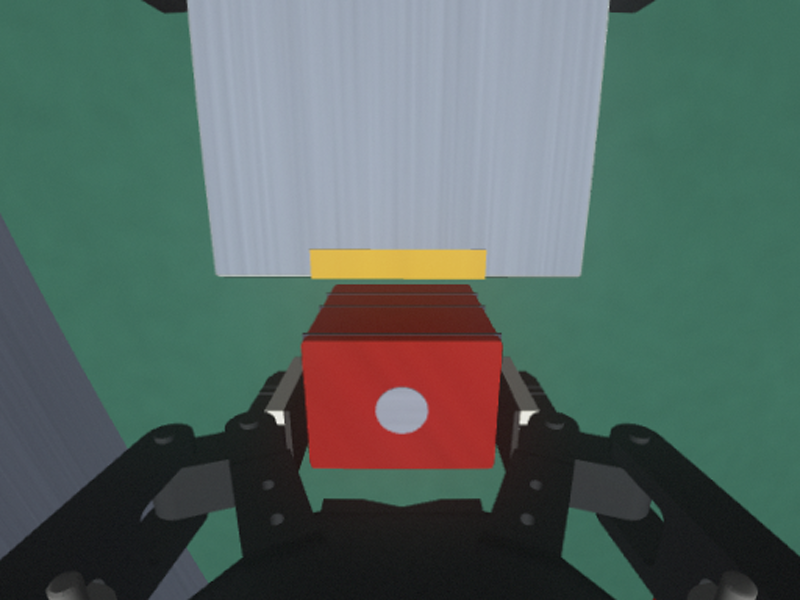

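apply_moves --commands '[[[0, 0, 0, 0.002, -0.001, 0.0015, 0.5], [0, 0, 0, 0.004, -0.001, 0.0015, 0.5], [0, 0, 0, 0.0055, -0.001, 0.0015, 0.5], [0, 0, 0, 0.0055, -0.001, 0.0015, 0.5]]]'

```text
time: 6.75
eef_pos: [0.505, 0.1, 0.0412]
tcp_rot: [[0.293, 0.956, -0.002], [0.956, -0.293, -0.001], [-0.001, -0.002, -1.0]]
ft_force: [-0.1, 0.2, -5.0]
opening: 0.695
```

apply_moves --commands '[[[0, 0, 0, 0.001, 0, 0, 0.5], [0, 0, 0, 0.002, 0, 0, 0.5], [0, 0, 0, 0.002, 0, 0, 0.5]]]'

```text
time: 7.05
eef_pos: [0.505, 0.1005, 0.0413]
tcp_rot: [[0.294, 0.956, -0.003], [0.956, -0.294, -0.004], [-0.005, -0.002, -1.0]]
ft_force: [-1.1, -5.2, -2.4]
opening: 0.695
```

apply_moves --commands '[[[0, 0, 0, 0.0008, 0, 0.0008, 0.5], [0, 0, 0, 0.0008, 0, 0.0012, 0.5], [0, 0, 0, 0.0008, 0, 0.0012, 0.5]]]'

```text
time: 7.35
eef_pos: [0.5051, 0.1004, 0.0407]
tcp_rot: [[0.295, 0.956, -0.003], [0.956, -0.295, -0.006], [-0.006, -0.001, -1.0]]
ft_force: [-2.1, -4.3, 1.9]
opening: 0.694
```

Run:
```python
from h import *
f=grab_frame('wrist');cv2.imwrite('pics/w5.png',cv2.resize(f[:,:,::-1],(800,600),interpolation=cv2.INTER_CUBIC))
go((.505,.1,.0405),-17)
```

```text
turn [-0.07  0.36 -0.15] shift [-0.0004  0.0001  0.0002] now [0.5051 0.1004 0.0407] F [-3.  -5.6  2. ] t 7.4 op 0.693
```

View pics/w5.png

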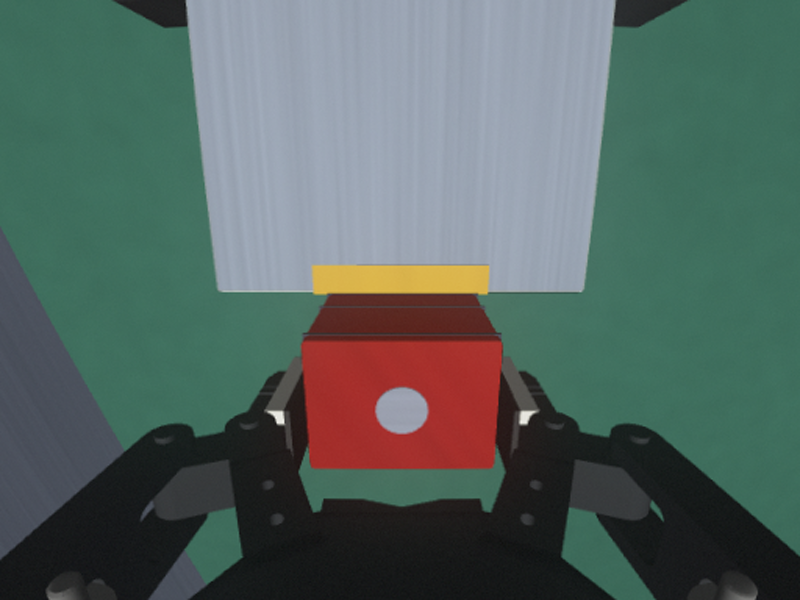

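apply_moves --commands '[[[0, 0, 0, -0.0005, 0, 0, 0.75], [0, 0, 0, -0.0005, 0, 0, 0.85], [0, 0, 0, -0.0005, 0, 0, 1], [0, 0, 0, -0.0005, 0, 0, 1], [0, 0, 0, -0.0005, 0, -0.01, 1], [0, 0, 0, -0.0005, 0, -0.03, 1], [0, 0, 0, -0.0005, 0, -0.06, 1], [0, 0, 0, -0.0005, 0, -0.1, 1], [0, 0, 0, -0.0005, 0, -0.15, 1], [0, 0, 0, -0.0005, 0, -0.2, 0], [0, 0, 0, -0.0005, 0, -0.24, 0], [0, 0, 0, -0.0005, 0, -0.27, 0], [0, 0, 0, -0.0005, 0, -0.27, 0]]]'

```text
time: 8.7
eef_pos: [0.5076, 0.1018, 0.3165]
tcp_rot: [[0.295, 0.956, 0.006], [0.956, -0.295, -0.005], [-0.003, 0.008, -1.0]]
ft_force: [0.8, 0.4, 0.2]
opening: 0.336
```

Run:
```python
from h import *
p=camera_params('wrist')
f=grab_frame('wrist');cv2.imwrite('pics/w6.png',cv2.resize(f[:,:,::-1],(800,600),interpolation=cv2.INTER_CUBIC))
f=grab_frame('side');cv2.imwrite('pics/s6.png',cv2.resize(f[80:200,120:270,::-1],None,fx=5,fy=5,interpolation=cv2.INTER_CUBIC))
s=sense();print(s['eef_pos'],s['time'],s['joint_positions'])
```

```text
[0.50608853 0.10163579 0.31178176] 8.8 [ 0.0457993   0.189175    0.08163815  1.46415159 -0.00544341  1.91576489]
```

View pics/w6.png

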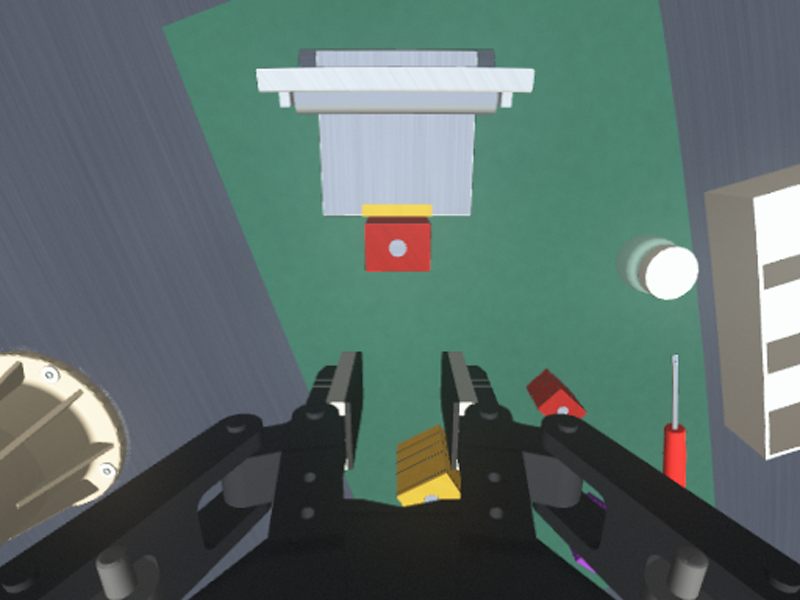

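View pics/s6.png

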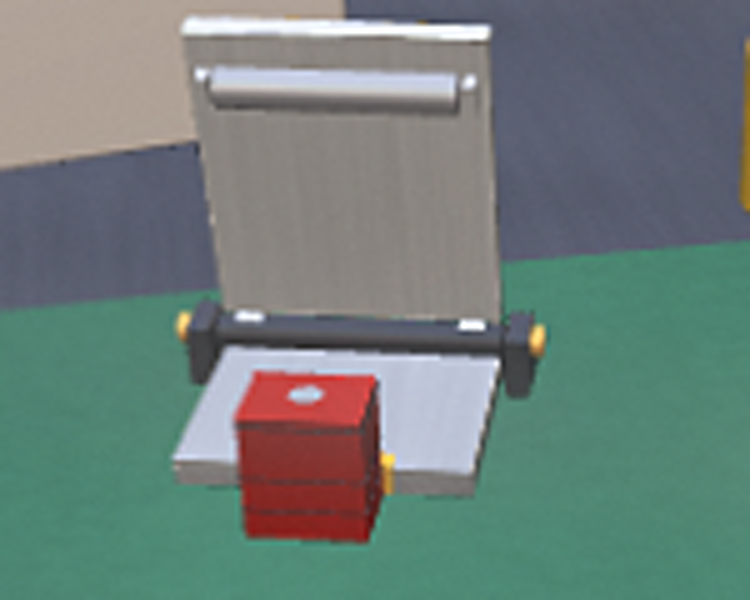

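```bash
cat >> h.py <<'E'
YA=np.array([.294,.956,0]);YA/=np.linalg.norm(YA);XA=np.array([YA[1],-YA[0],0]);O=np.array([.5115,.121,0])+.118*YA
def pl(x,s,h,th): # point on plate
    return O+XA*x+YA*(-s*np.cos(th)+h*np.sin(th))+np.array([0,0,.026+s*np.sin(th)+h*np.cos(th)])
E
python3 - <<'E'
from h import *
from scipy.optimize import minimize_scalar
L=[(-.075,.18,.016),(.075,.18,.016),(-.075,.18,.004),(.075,.18,.004)]
ow=np.array([(257,69),(533,69),(258,92),(535,92)])*.64
os=cr([(185,17),(490,27),(183,37),(490,40)],(120,80),5)
for n,o in(('wrist',ow),('side',os)):
    f=lambda t:((proj(n,[pl(*l,t) for l in L])-o)**2).sum()
    r=minimize_scalar(f,bounds=(1,1.5),method='bounded');print(n,r.x,r.fun,(proj(n,[pl(*l,r.x) for l in L])-o).round(1).tolist())
print(O)
th=1.35
for th in (1.4,1.2,1.0,.8,.6,.45,.35): print(th,pl(0,.165,.016,th))
E
```

```text
wrist 1.3777917059726021 69.03922851570633 [[0.6, -0.3], [7.0, -0.2], [1.9, 0.7], [3.8, 0.7]]
side 1.391036879663055 2.022240040118466 [[0.6, 0.8], [0.5, 0.3], [-0.1, -0.8], [-0.1, 0.2]]
[0.54618555 0.23378702 0.        ]
1.4 [0.54257667 0.22205203 0.19131868]
1.2 [0.53299434 0.19089316 0.18558417]
1.0 [0.5239379  0.16144433 0.17348755]
0.8 [0.51576841 0.13487958 0.15551106]
0.6 [0.50881155 0.11225796 0.13237138]
0.45 [0.50455868 0.0984289  0.11217647]
0.35 [0.50223774 0.09088191 0.0976081 ]
```

Run:
```python
from h import *
print('box',toz('side',np.array([(165,178),(255,168),(305,140)])*.64,0), toz('side',np.array([(148,118),(293,108)])*.64,.1))
c=pl(0,.16,.016,1.385)+.031*YA+[0,0,.019]
print(c)
go([c[0],c[1],.30],-17.1)
go(c,-17.1)
```

```text
box [[0.29859734 0.58772649 0.        ]
 [0.49142017 0.59780509 0.        ]
 [0.62141554 0.75104144 0.        ]] [[0.26977702 0.69937453 0.1       ]
 [0.59033743 0.68908657 0.1       ]]
[0.55123199 0.25019654 0.20520198]
turn [ 0.06  0.31 -0.04] shift [ 0.1553 -0.0007  0.0109] now [0.5061 0.1016 0.3118] F [ 1.   0.3 -1. ] t 8.8 op 0.146
turn [ 0.06  0.31 -0.04] shift [ 0.1558 -0.0008  0.1057] now [0.5061 0.1016 0.3118] F [ 1.   0.3 -1. ] t 8.8 op 0.146
```

apply_moves --commands '[[[0, 0.3, 0, 0.04, 0, 0, 0], [0, 0.3, 0, 0.08, 0, 0, 0], [0, 0.3, 0, 0.12, 0, 0, 0], [0, 0.3, 0, 0.157, -0.001, 0, 0], [0, 0.3, 0, 0.157, -0.001, 0, 0], [0, 0.3, 0, 0.157, -0.001, 0.0, 0], [0, 0.3, 0, 0.157, -0.001, 0.03, 0], [0, 0.3, 0, 0.157, -0.001, 0.06, 0], [0, 0.3, 0, 0.157, -0.001, 0.09, 0], [0, 0.3, 0, 0.157, -0.001, 0.106, 0], [0, 0.3, 0, 0.157, -0.001, 0.106, 0]]]'

```text
time: 9.9
eef_pos: [0.5489, 0.2492, 0.2017]
tcp_rot: [[0.296, 0.955, -0.005], [0.955, -0.296, -0.003], [-0.004, -0.004, -1.0]]
ft_force: [-0.2, -0.4, 0.4]
opening: 0.003
```

Run:
```python
from h import *
f=grab_frame('side');cv2.imwrite('pics/s7.png',cv2.resize(f[60:210,110:290,::-1],None,fx=4,fy=4,interpolation=cv2.INTER_CUBIC))
f=grab_frame('wrist');cv2.imwrite('pics/w7.png',cv2.resize(f[:,:,::-1],(800,600),interpolation=cv2.INTER_CUBIC))
s=sense();p=s['eef_pos'];R=s['tcp_rot'];print(p,s['opening'],s['ft_force'],s['time'])
for th in (1.385,1.3,1.2,1.1,1.,.9,.8,.7,.6,.5,.4,.35,.3):
    c=pl(0,.16,.016,th)+.011*YA+[0,0,.019]
    print(th,np.round(R.T@(c-p),4),c.round(3))
```

```text
[0.55096333 0.25023076 0.20518434] -0.0004904517028769228 [0.05354064 0.47574254 0.38434436] 10.0
1.385 [-0.02    0.0003 -0.    ] [0.545 0.231 0.205]
1.3 [-0.0335  0.0003  0.0018] [0.541 0.218 0.203]
1.2 [-0.0492  0.0004  0.0053] [0.537 0.203 0.2  ]
1.1 [-0.0644  0.0004  0.0104] [0.532 0.189 0.195]
1.0 [-0.0791  0.0004  0.017 ] [0.528 0.175 0.188]
0.9 [-0.093   0.0005  0.025 ] [0.524 0.161 0.18 ]
0.8 [-0.1061  0.0005  0.0343] [0.52  0.149 0.171]
0.7 [-0.1182  0.0005  0.045 ] [0.516 0.137 0.16 ]
0.6 [-0.1291  0.0005  0.0567] [0.513 0.127 0.149]
0.5 [-0.1388  0.0005  0.0695] [0.51  0.117 0.136]
0.4 [-0.1472  0.0006  0.0833] [0.508 0.109 0.122]
0.35 [-0.1509  0.0006  0.0904] [0.507 0.106 0.115]
0.3 [-0.1542  0.0006  0.0977] [0.506 0.103 0.108]
```

View pics/s7.png

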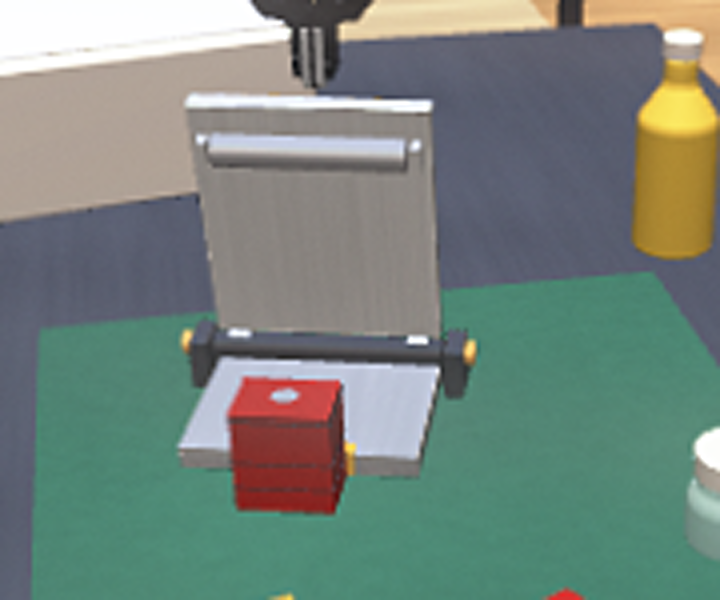

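View pics/w7.png

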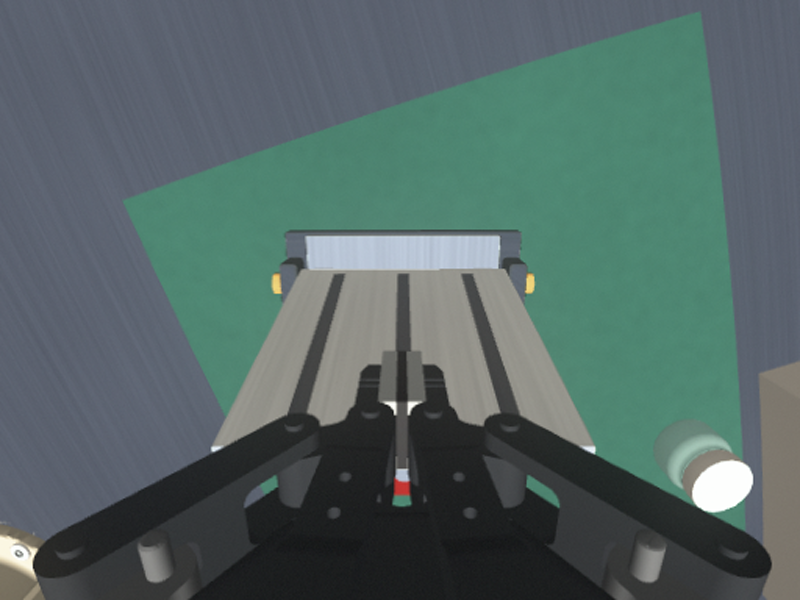

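apply_moves --commands '[[[0, 0, 0, -0.01, 0, 0, 0], [0, 0, 0, -0.016, 0, 0, 0], [0, 0, 0, -0.02, 0, 0, 0], [0, 0, 0, -0.024, 0, 0.0005, 0], [0, 0, 0, -0.0285, 0, 0.001, 0], [0, 0, 0, -0.0335, 0, 0.002, 0], [0, 0, 0, -0.0385, 0, 0.003, 0], [0, 0, 0, -0.044, 0, 0.004, 0], [0, 0, 0, -0.0492, 0, 0.0053, 0]]]'

```text
time: 10.9
eef_pos: [0.5368, 0.2034, 0.2013]
tcp_rot: [[0.296, 0.955, 0.002], [0.955, -0.296, 0.0], [0.001, 0.002, -1.0]]
ft_force: [-1.4, 1.0, 9.0]
opening: -0.001
```

Run:
```python
from h import *
f=grab_frame('side');cv2.imwrite('pics/s8.png',cv2.resize(f[60:210,110:290,::-1],None,fx=4,fy=4,interpolation=cv2.INTER_CUBIC))
s=sense();p=s['eef_pos'];R=s['tcp_rot'];print(p,s['ft_force'],s['time'])
for th in (1.2,1.15,1.1,1.05,1.,.95,.9,.85,.8):
    c=pl(0,.16,.016,th)+.011*YA+[0,0,.019]
    print(th,np.round(R.T@(c-p),4))
```

```text
[0.53648906 0.2025798  0.20117226] [-2.17651911 -1.26850893  8.12714732] 10.95
1.2 [0.0006 0.0001 0.0012]
1.15 [-0.0071  0.0001  0.0036]
1.1 [-0.0146  0.0001  0.0063]
1.05 [-0.0221  0.0001  0.0094]
1.0 [-0.0293  0.0001  0.0129]
0.95 [-0.0364  0.0001  0.0167]
0.9 [-0.0432  0.0001  0.0209]
0.85 [-0.0499  0.0002  0.0254]
0.8 [-0.0563  0.0002  0.0303]
```

View pics/s8.png

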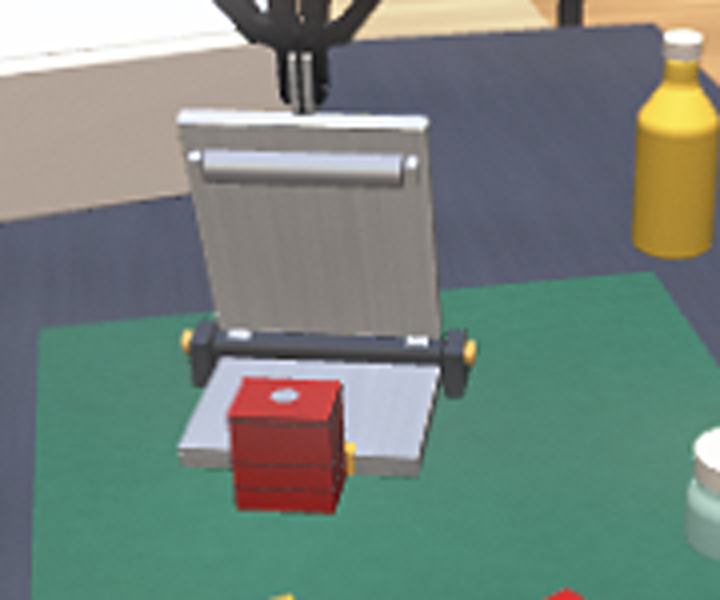

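Run:
```python
from h import *
f=grab_frame('side');cv2.imwrite('pics/s9.png',cv2.resize(f[65:115,145:225,::-1],None,fx=10,fy=10,interpolation=cv2.INTER_CUBIC))
f=grab_frame('wrist');cv2.imwrite('pics/w9.png',cv2.resize(f[:,:,::-1],(800,600),interpolation=cv2.INTER_CUBIC))
s=sense();print(s['ft_force'],s['moment'],s['time'])
t=np.array(s['eef_pos'])
for d in (.019,): print((proj('side',[t+[0,0,-d]])-[145,65])*10, (proj('wrist',[t+[0,0,-d]]))/.64)
```

```text
[-1.93227142 -0.45376888  6.93083251] [-0.26742258  0.39192873  0.0065078 ] 11.05
[[416.73687733 310.60258601]] [[402.33515706 347.43110039]]
```

View pics/s9.png

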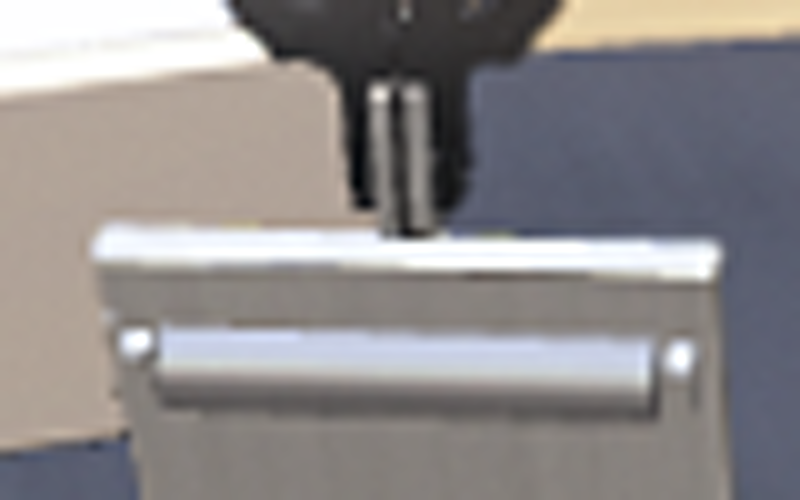

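View pics/w9.png

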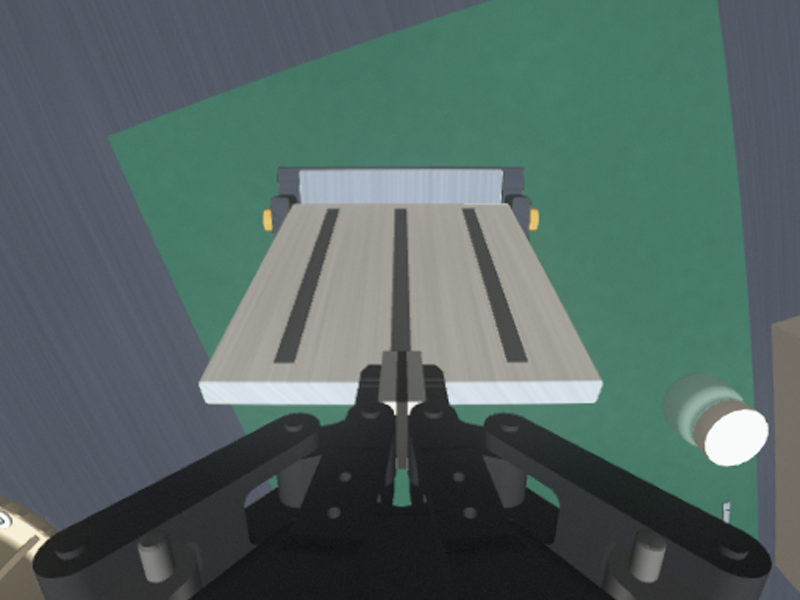

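```bash
cat >> h.py <<'E'
from scipy.optimize import minimize_scalar
LL=[(-.075,.18,.016),(.075,.18,.016),(-.075,.18,.004),(.075,.18,.004)]
def fit(n,o,L=LL):
    r=minimize_scalar(lambda t:((proj(n,[pl(*l,t) for l in L])-o)**2).sum(),bounds=(.2,1.5),method='bounded')
    print(n,'theta',r.x,r.fun,(proj(n,[pl(*l,r.x) for l in L])-o).round(1).tolist())
    return r.x
E
python3 - <<'E'
from h import *
fit('wrist',np.array([(201,381),(600,381),(203,404),(601,404)])*.64)
fit('side',cr([(100,226),(720,243),(92,262),(718,280)],(145,65),10))
E
```

```text
wrist theta 1.2737967567305166 31.95490728232859 [[-1.8, 0.7], [4.6, 0.1], [2.3, 0.3], [-1.4, -0.3]]
side theta 1.2789580475232554 1.7373394814273062 [[0.8, 0.6], [0.6, 0.4], [0.5, -0.0], [0.2, -0.2]]
```

Run:
```python
from h import *
t=np.array([.55096,.25023,.20518])
for d in (-.02,0,.01,.019): print(d,(proj('side',[t+[0,0,-d],t+[0,0,-d]-.011*YA])-[110,60])*4)
t=np.array([.53649,.20258,.20117])
for d in (-.02,0,.01,.019): print(d,(proj('side',[t+[0,0,-d],t+[0,0,-d]-.011*YA])-[145,65])*10)
```

```text
-0.02 [[317.70609921  50.30832154]
 [314.48043483  55.76594315]]
0 [[319.23925351  81.29963586]
 [316.06135907  87.00033145]]
0.01 [[320.00626469  96.60915436]
 [316.85209666 102.42741999]]
0.019 [[320.69658685 110.28169758]
 [317.56367545 116.20354353]]
-0.02 [[408.16990543 155.88492418]
 [399.44279564 170.89465839]]
0 [[412.56969949 235.90752882]
 [403.98113852 251.55698197]]
0.01 [[414.76828194 275.406468  ]
 [406.24843953 291.36453491]]
0.019 [[416.74560311 310.6640933 ]
 [408.2872721  326.89359719]]
```

Run:
```python
import cv2
a=cv2.imread('pics/s7.png');cv2.imwrite('pics/s7z.png',cv2.resize(a[0:140,220:420],None,fx=4,fy=4,interpolation=cv2.INTER_CUBIC))
```

```text
(no output)
```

View pics/s7z.png

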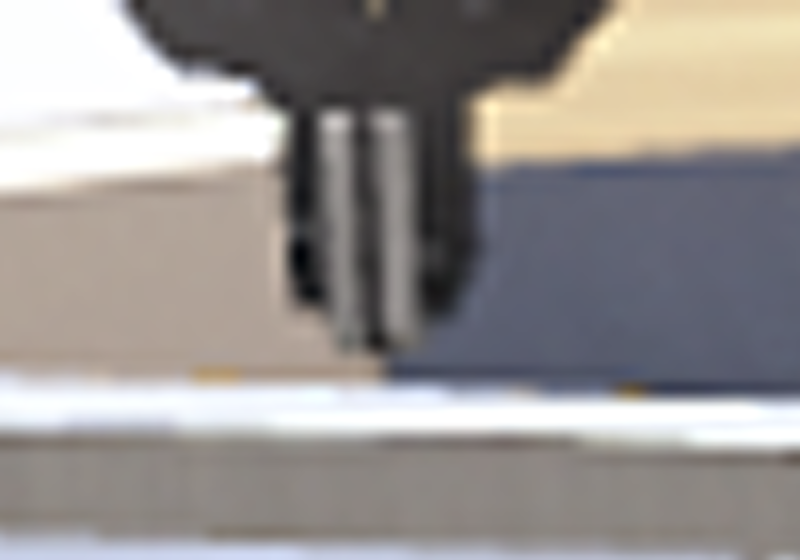

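Run:
```python
from h import *
s=sense();p=s['eef_pos'];R=s['tcp_rot'];print(p,s['ft_force'],s['time'])
for th in (1.276,1.2,1.15,1.1,1.05,1.,.95,.9,.85,.8,.75,.7,.65,.6,.55,.5,.45,.4,.35):
    c=pl(0,.155,.016,th)+.011*YA+[0,0,.002]
    print(th,np.round(R.T@(c-p),4))
```

```text
[0.5364932  0.20262767 0.20116803] [-1.93227142 -0.45376888  6.93083251] 11.05
1.276 [0.0139 0.     0.0202]
1.2 [0.0024 0.0001 0.0229]
1.15 [-0.0051  0.0001  0.0252]
1.1 [-0.0124  0.0001  0.0278]
1.05 [-0.0196  0.0001  0.0308]
1.0 [-0.0266  0.0001  0.0341]
0.95 [-0.0335  0.0001  0.0378]
0.9 [-0.0402  0.0001  0.0418]
0.85 [-0.0466  0.0001  0.0462]
0.8 [-0.0528  0.0001  0.0509]
0.75 [-0.0588  0.0001  0.0559]
0.7 [-0.0646  0.0001  0.0611]
0.65 [-0.07    0.0001  0.0667]
0.6 [-0.0752  0.0001  0.0725]
0.55 [-0.0801  0.0001  0.0786]
0.5 [-0.0847  0.0001  0.0849]
0.45 [-0.0889  0.0001  0.0914]
0.4 [-0.0928  0.0001  0.0981]
0.35 [-9.640e-02  1.000e-04  1.051e-01]
```

apply_moves --commands '[[[0, 0, 0, 0, 0, -0.008, 0], [0, 0, 0, 0.003, 0, -0.014, 0], [0, 0, 0, 0.025, 0, -0.014, 0], [0, 0, 0, 0.042, 0, -0.01, 0], [0, 0, 0, 0.042, 0, 0.008, 0], [0, 0, 0, 0.042, 0, 0.02, 0], [0, 0, 0, 0.03, 0, 0.02, 0], [0, 0, 0, 0.02, 0, 0.02, 0], [0, 0, 0, 0.014, 0, 0.02, 0], [0, 0, 0, 0.01, 0, 0.021, 0], [0, 0, 0, 0.006, 0, 0.022, 0], [0, 0, 0, 0.002, 0, 0.023, 0], [0, 0, 0, -0.002, 0, 0.024, 0], [0, 0, 0, -0.005, 0, 0.025, 0]]]'

```text
time: 12.45
eef_pos: [0.5354, 0.1975, 0.1765]
tcp_rot: [[0.296, 0.955, 0.003], [0.955, -0.296, -0.001], [-0.0, 0.003, -1.0]]
ft_force: [-0.2, 0.7, 1.6]
opening: 0.0
```

Run:
```python
from h import *
s=sense();p=s['eef_pos'];R=s['tcp_rot'];print(p,s['ft_force'],s['time'])
f=grab_frame('side');cv2.imwrite('pics/s10.png',cv2.resize(f[65:115,145:225,::-1],None,fx=10,fy=10,interpolation=cv2.INTER_CUBIC))
f=grab_frame('wrist');cv2.imwrite('pics/w10.png',cv2.resize(f[:,:,::-1],(800,600),interpolation=cv2.INTER_CUBIC))
```

```text
[0.53543109 0.19749471 0.17650954] [-0.15234984  0.74041745  1.64505545] 12.45
```

View pics/s10.png

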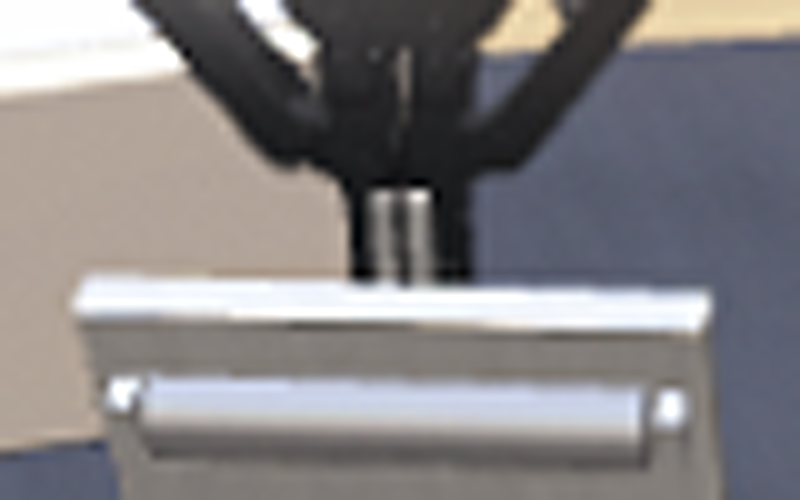

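View pics/w10.png

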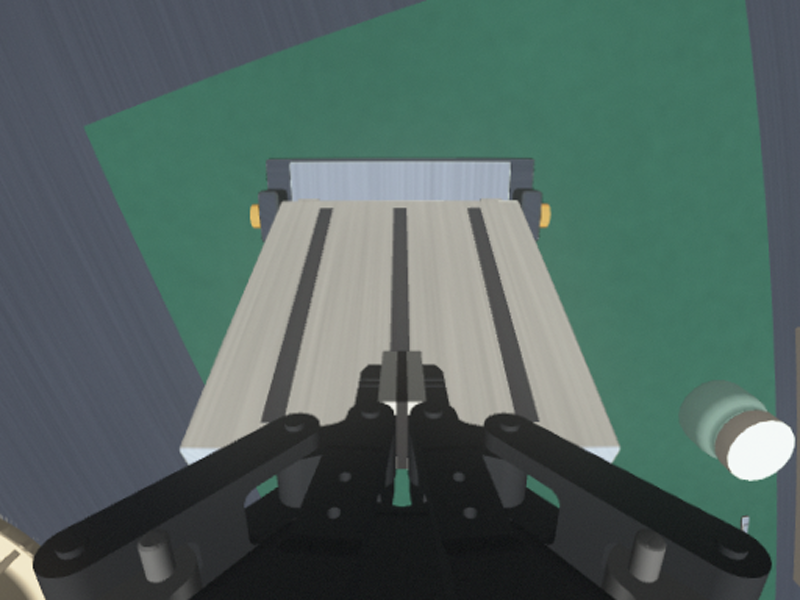

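apply_moves --commands '[[[0, 0, 0, -0.004, 0, 0.0015, 0], [0, 0, 0, -0.0075, 0, 0.003, 0], [0, 0, 0, -0.011, 0, 0.0045, 0], [0, 0, 0, -0.0146, 0, 0.006, 0], [0, 0, 0, -0.018, 0, 0.0077, 0], [0, 0, 0, -0.0216, 0, 0.0094, 0], [0, 0, 0, -0.025, 0, 0.0112, 0], [0, 0, 0, -0.0285, 0, 0.0131, 0], [0, 0, 0, -0.032, 0, 0.0151, 0], [0, 0, 0, -0.0352, 0, 0.0171, 0], [0, 0, 0, -0.0385, 0, 0.0193, 0], [0, 0, 0, -0.0416, 0, 0.0215, 0], [0, 0, 0, -0.0448, 0, 0.0238, 0], [0, 0, 0, -0.0478, 0, 0.0262, 0]]]'

```text
time: 13.95
eef_pos: [0.5207, 0.1513, 0.1496]
tcp_rot: [[0.297, 0.955, 0.001], [0.955, -0.297, -0.002], [-0.001, 0.002, -1.0]]
ft_force: [-0.3, 0.8, 1.3]
opening: -0.001
```

Run:
```python
from h import *
s=sense();p=s['eef_pos'];R=s['tcp_rot'];print(p,s['ft_force'],s['time'])
f=grab_frame('side');cv2.imwrite('pics/s11.png',cv2.resize(f[65:185,130:240,::-1],None,fx=5,fy=5,interpolation=cv2.INTER_CUBIC))
for th in (.8,.75,.7,.65,.6,.55,.5,.45,.4,.35,.3):
    c=pl(0,.155,.016,th)+.011*YA+[0,0,.002]
    print(th,np.round(R.T@(c-p),4))
```

```text
[0.52065763 0.15128526 0.14958601] [-0.26411122  0.79852487  1.34203609] 13.95
0.8 [ 0.0008  0.0001 -0.0008]
0.75 [-0.0051  0.0002  0.0042]
0.7 [-0.0109  0.0002  0.0095]
0.65 [-0.0163  0.0002  0.0151]
0.6 [-0.0215  0.0002  0.0209]
0.55 [-0.0264  0.0002  0.027 ]
0.5 [-0.0309  0.0002  0.0333]
0.45 [-0.0352  0.0002  0.0398]
0.4 [-0.0391  0.0002  0.0465]
0.35 [-0.0427  0.0002  0.0535]
0.3 [-0.0459  0.0002  0.0606]
```

View pics/s11.png

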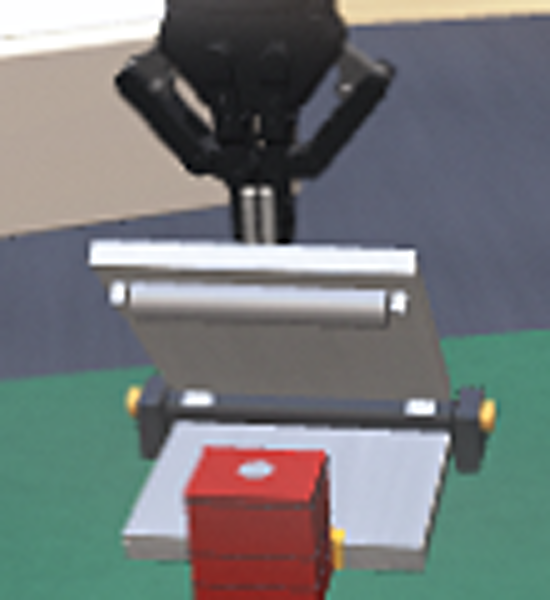

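apply_moves --commands '[[[0, 0, 0, -0.0025, 0, 0.002, 0], [0, 0, 0, -0.0051, 0, 0.0042, 0], [0, 0, 0, -0.008, 0, 0.0068, 0], [0, 0, 0, -0.0109, 0, 0.0095, 0], [0, 0, 0, -0.0136, 0, 0.0123, 0], [0, 0, 0, -0.0163, 0, 0.0151, 0], [0, 0, 0, -0.019, 0, 0.018, 0], [0, 0, 0, -0.0215, 0, 0.0209, 0], [0, 0, 0, -0.024, 0, 0.024, 0], [0, 0, 0, -0.0264, 0, 0.027, 0], [0, 0, 0, -0.0287, 0, 0.03, 0], [0, 0, 0, -0.0309, 0, 0.0333, 0], [0, 0, 0, -0.033, 0, 0.0365, 0], [0, 0, 0, -0.0352, 0, 0.0398, 0], [0, 0, 0, -0.0352, 0, 0.0398, 0]]]'

```text
time: 15.5
eef_pos: [0.5093, 0.1169, 0.1088]
tcp_rot: [[0.297, 0.955, -0.001], [0.955, -0.297, -0.002], [-0.003, 0.0, -1.0]]
ft_force: [0.3, -0.7, -0.2]
opening: 0.0
```

Run:
```python
from h import *
s=sense();p=s['eef_pos'];R=s['tcp_rot'];print(p,s['ft_force'],s['time'])
f=grab_frame('side');cv2.imwrite('pics/s12.png',cv2.resize(f[85:195,130:240,::-1],None,fx=5,fy=5,interpolation=cv2.INTER_CUBIC))
```

```text
[0.50930952 0.11691356 0.1088233 ] [ 0.25203282 -0.67670835 -0.20991754] 15.5
```

View pics/s12.png

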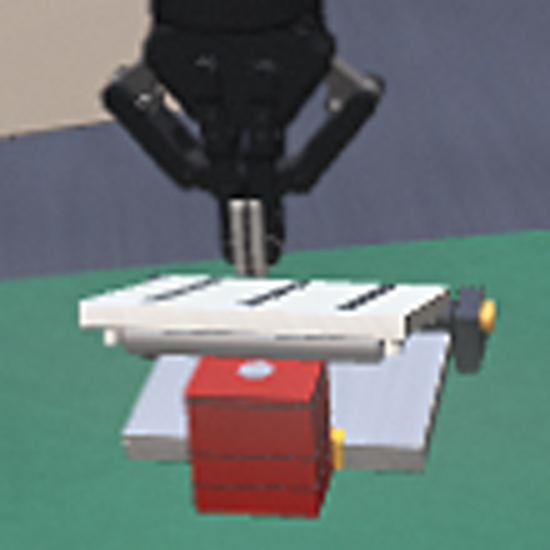

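apply_moves --commands '[[[0, 0, 0, 0, 0, 0, 0], [0, 0, 0, 0, 0, 0, 0], [0, 0, 0, 0, 0, 0, 0], [0, 0, 0, 0, 0, 0, 0], [0, 0, 0, 0, 0, 0, 0], [0, 0, 0, 0, 0, 0, 0], [0, 0, 0, 0, 0, 0, 0], [0, 0, 0, 0, 0, 0, 0], [0, 0, 0, 0, 0, 0, 0], [0, 0, 0, 0, 0, 0, 0]]]'

```text
time: 16.55
eef_pos: [0.5095, 0.1171, 0.1091]
tcp_rot: [[0.297, 0.955, -0.0], [0.955, -0.297, -0.002], [-0.002, 0.001, -1.0]]
ft_force: [0.1, -0.8, 0.4]
opening: -0.003
```

Run:
```python
from h import *
s=sense();p=s['eef_pos'];R=s['tcp_rot'];print(p,s['ft_force'],s['time'])
f=grab_frame('side');cv2.imwrite('pics/s13.png',cv2.resize(f[105:195,140:240,::-1],None,fx=8,fy=6.5,interpolation=cv2.INTER_CUBIC))
for th in (.45,.349): print((proj('side',[pl(*l,th) for l in LL])-[140,105])*[8,6.5])
```

```text
[0.50952069 0.11707326 0.10909046] [ 0.07583017 -0.7646278   0.40664137] 16.55
[[ 46.53363192 234.36011339]
 [571.07111459 249.93001285]
 [ 45.79035378 268.82372538]
 [569.68630664 284.87212729]]
[[ 44.72657806 286.75443062]
 [568.64480327 303.06014899]
 [ 45.26127622 320.80645729]
 [567.87018441 337.56181965]]
```

View pics/s13.png

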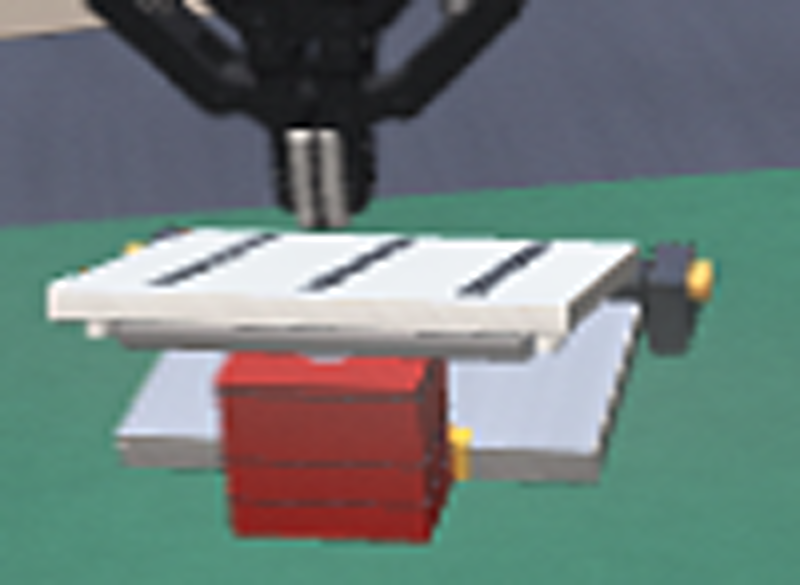

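apply_moves --commands '[[[0, 0, 0, 0, 0, -0.01, 0], [0, 0, 0, 0, 0, -0.03, 0], [0, 0, 0, 0, 0, -0.07, 0], [0, 0, 0, 0, 0, -0.11, 0], [0, 0, 0, 0, 0, -0.15, 0], [0, 0, 0, 0, 0, -0.2, 0], [0, 0, 0, -0.05, 0, -0.2, 0], [0, 0, 0, -0.1, 0, -0.2, 0], [0, 0, 0, -0.15, 0, -0.2, 0], [0, 0, 0, -0.2, 0, -0.2, 0], [0, 0, 0, -0.25, 0, -0.2, 0], [0, 0, 0, -0.25, 0, -0.2, 0], [0, 0, 0, -0.25, 0, -0.2, 0], [0, 0, 0, -0.25, 0, -0.2, 0]]]'

```text
time: 18.0
eef_pos: [0.4354, -0.1205, 0.3102]
tcp_rot: [[0.297, 0.955, 0.001], [0.955, -0.297, -0.002], [-0.002, 0.001, -1.0]]
ft_force: [0.1, 0.0, 0.2]
opening: 0.001
```

Run:
```python
from h import *
s=sense();p=s['eef_pos'];print(p,s['ft_force'],s['time'])
g=grab_frame('side');cv2.imwrite('pics/s14.png',cv2.resize(g[105:195,140:240,::-1],None,fx=8,fy=6.5,interpolation=cv2.INTER_CUBIC))
f=grab_frame('top');cv2.imwrite('pics/t14.png',cv2.resize(f[:,:,::-1],(800,600),interpolation=cv2.INTER_CUBIC))
f=grab_frame('wrist');cv2.imwrite('pics/w14.png',cv2.resize(f[:,:,::-1],(800,600),interpolation=cv2.INTER_CUBIC))
a=cv2.imread('pics/s13.png').astype(int);b=cv2.imread('pics/s14.png').astype(int)
print(abs(a-b)[260:].mean())
fit('side',cr([(50,287),(570,303),(50,318),(568,335)],(0,0),1)/[8,6.5]+[140,105])
```

```text
[ 0.43539572 -0.12054163  0.31017501] [0.13817034 0.04716116 0.17201615] 18.0
2.1285102564102565
side theta 0.3515163898486564 0.9967624869342306 [[-0.7, -0.2], [-0.2, -0.2], [-0.6, 0.2], [-0.0, 0.2]]
```

View pics/s14.png

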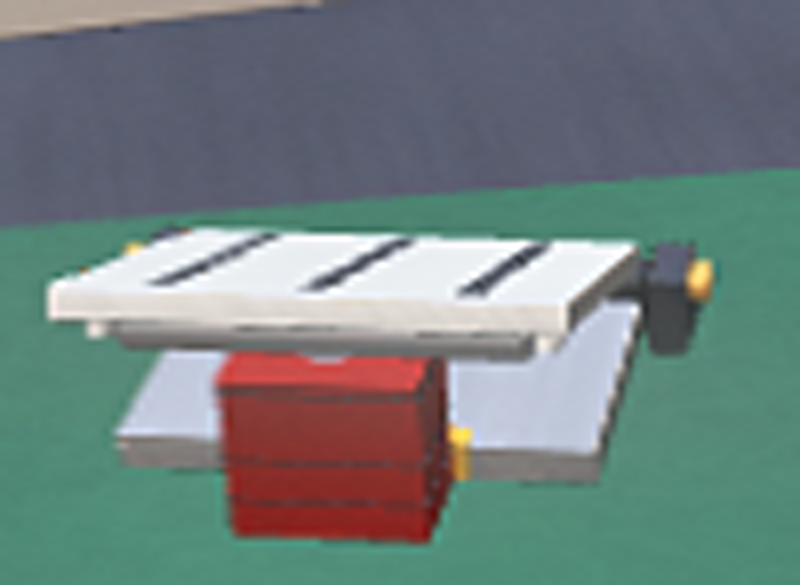

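View pics/t14.png

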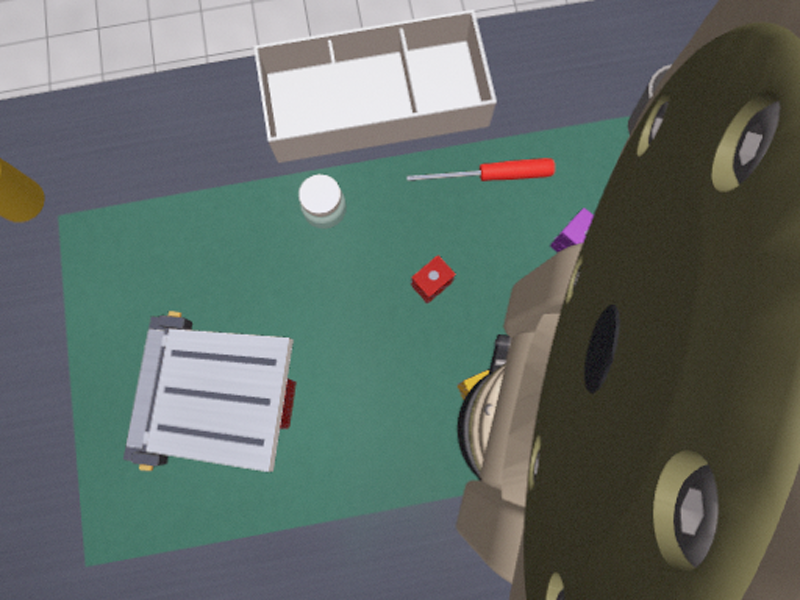

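View pics/w14.png

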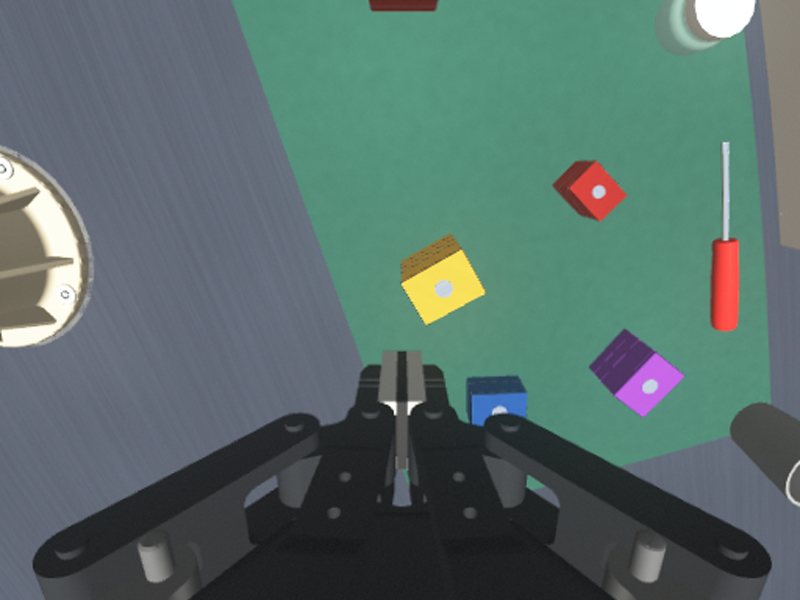

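```bash
python3 -c "
from cell import *
finish_job()"
```

```text
the job is handed in; nothing more can be done
```

The plate is set at about 20 degrees on the red stack, and I have handed the job in; it reports no verdict. At the last check the clock read about 18 s.

- **Stack:** I took the larger red stack by its ends and stood it against the yellow-marked stop edge with the plate still raised. It touched the edge at about 5 N, and the wrist view showed it centred within about 1 mm and square.
- **Plate:** My first push landed on top of the plate's edge, because the closed fingertips sat higher than I had assumed. It pressed down with about 9 N. I backed off, went lower and pushed the upper face down gently to below 35 degrees. From there the plate sank by itself until the roller met the stack. I then withdrew the arm.

**Last checks:**
- A fit of the plate edge in the side view gives 0.352 rad (wanted 0.349).
- The plate looked the same in side views about 1.5 s apart, so it is at rest.
- The foot of the stack is where I placed it.
- The blue and yellow stacks, jar, screwdriver, small red stack and purple stack look undisturbed.
- The arm is clear, with about 0 N at the wrist.
- I could not measure the force between roller and stack. I judge contact only from the angle and the pictures.

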